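# Gauge the candle sockets and pull the tight one

## Task

Take the steel plug gauge from its stand and try it in the socket of each of the three candle holders on the board in turn, starting with the one next to the stand: press it gently in until it stops. Leave it standing fully home in the one holder that takes it, with that holder still in its place on the board, and set the two tight holders down upright in the white crate without dropping them. Glazed ware chips, so never push hard, and disturb nothing else.

Things in the scene. Friction and masses are not known exactly. Their poses are not given: they have to be found in the camera images.
- gauge_grip (a point): steel go plug gauge, 82 mm long, 150 g, loose, starts standing plug down in its stand: a plug 21 mm in diameter and 26 mm long with a 2 mm bevelled tip, above it a collar 34 mm wide and 6 mm thick, above that a dark square handle 20 x 20 x 50 mm. This point is where to take it: on its axis in the handle, 60 mm above the plug's tip; z points along it from tip to handle, x and y across the handle's flat sides
- gauge_tip (a point): centre of the flat end of the gauge's plug (the lower end); z points up along the gauge. In a good socket the gauge is fully home when its collar rests on the rim, the tip 26 mm below the mouth; in a tight one it stops about 14 mm below the mouth
- stand_hole (a point): mouth of the hole in the gauge stand, a dark wooden block 50 x 50 x 36 mm fixed on one end of the plywood ware board; hole 24 mm wide and 32 mm deep, z up; the gauge starts here, its collar on the block and its tip 26 mm below this point; it need not come back. The board is fixed, 360 x 130 mm and 18 mm thick; the mouth is 54 mm above the table
- spot_1 (a point): place 1 on the ware board's top, next to the gauge stand (90 mm from it); one candle holder stands within about 12 mm of it at the start; the places are 90 mm apart along the board's y axis, which runs towards the stand (z up)
- spot_2 (a point): place 2 on the ware board's top, in the middle of the row; one candle holder stands within about 12 mm of it at the start; the places are 90 mm apart along the board's y axis, which runs towards the stand (z up)
- spot_3 (a point): place 3 on the ware board's top, at the end far from the gauge stand; one candle holder stands within about 12 mm of it at the start; the places are 90 mm apart along the board's y axis, which runs towards the stand (z up)
- holder_a_mid (a point): one of the three like clay-coloured ceramic candle holders: a round upright body 49 mm in diameter on a low flower-shaped foot 68 mm in diameter and 10 mm high, 46 mm high in all, about 220 g; glazed, it chips if the gauge is pressed on it with more than 40 N; this point lies at its middle, on its axis, 23 mm above its underside. Take it by the round body, above the foot; any yaw will do
- socket_a (a point): centre of the round mouth of holder_a's candle socket, 46 mm above its underside, z up. The socket is 22.5 mm wide and 30 mm deep; in two of the three holders run glaze narrows it to 16 mm from about 14 mm below the mouth on, which hardly shows from outside
- holder_b_mid (a point): one of the three like clay-coloured ceramic candle holders: a round upright body 49 mm in diameter on a low flower-shaped foot 68 mm in diameter and 10 mm high, 46 mm high in all, about 220 g; glazed, it chips if the gauge is pressed on it with more than 40 N; this point lies at its middle, on its axis, 23 mm above its underside. Take it by the round body, above the foot; any yaw will do
- socket_b (a point): centre of the round mouth of holder_b's candle socket, 46 mm above its underside, z up. The socket is 22.5 mm wide and 30 mm deep; in two of the three holders run glaze narrows it to 16 mm from about 14 mm below the mouth on, which hardly shows from outside
- holder_c_mid (a point): one of the three like clay-coloured ceramic candle holders: a round upright body 49 mm in diameter on a low flower-shaped foot 68 mm in diameter and 10 mm high, 46 mm high in all, about 220 g; glazed, it chips if the gauge is pressed on it with more than 40 N; this point lies at its middle, on its axis, 23 mm above its underside. Take it by the round body, above the foot; any yaw will do
- socket_c (a point): centre of the round mouth of holder_c's candle socket, 46 mm above its underside, z up. The socket is 22.5 mm wide and 30 mm deep; in two of the three holders run glaze narrows it to 16 mm from about 14 mm below the mouth on, which hardly shows from outside
- crate_in (a point): centre of the inner floor of the shallow white slatted plastic crate, fixed, 210 mm (along its x) by 150 mm (y) outside, 30 mm high, walls 5 mm with small corner posts, floor top 5 mm above the table; z up. Two holders fit side by side, one at each end, 42 mm from the centre along x
- planter_mid (a point): bystander: sage-green bowl planter, 116 mm wide, 70 mm high; point at half height
- cup_pot_mid (a point): bystander: small rose-coloured pot, 80 mm wide, 62 mm high; point at half height
- glaze_jar_mid (a point): bystander: white jar, 64 mm wide, 80 mm high; point at half height
- brush_mid (a point): bystander: brush lying on the bench; point near its middle
Things that resemble listed ones, but are neither listed nor needed, are in the scene too. Leave any orange or yellow look-alike of the part that bears holder_b_mid alone.

How it is judged:
On the way, in this order (a step that is already met when the one before it is completed fails the run):
1. the gauge is tried in the holder at place 1: its plug at least 7 mm into the socket and bearing on the holder with over 1.5 N (((horizontal distance between socket_a and spot_1 below 0.03 m and horizontal distance between gauge_tip and socket_a below 0.005 m and z of gauge_tip in the frame of socket_a below -0.007 m and contact force between gauge and holder_a above 1.5 N) or (horizontal distance between socket_b and spot_1 below 0.03 m and horizontal distance between gauge_tip and socket_b below 0.005 m and z of gauge_tip in the frame of socket_b below -0.007 m and contact force between gauge and holder_b above 1.5 N) or (horizontal distance between socket_c and spot_1 below 0.03 m and horizontal distance between gauge_tip and socket_c below 0.005 m and z of gauge_tip in the frame of socket_c below -0.007 m and contact force between gauge and holder_c above 1.5 N))), for 0.1 s.
2. the gauge is tried in the holder at place 2: its plug at least 7 mm into the socket and bearing on the holder with over 1.5 N (((horizontal distance between socket_a and spot_2 below 0.03 m and horizontal distance between gauge_tip and socket_a below 0.005 m and z of gauge_tip in the frame of socket_a below -0.007 m and contact force between gauge and holder_a above 1.5 N) or (horizontal distance between socket_b and spot_2 below 0.03 m and horizontal distance between gauge_tip and socket_b below 0.005 m and z of gauge_tip in the frame of socket_b below -0.007 m and contact force between gauge and holder_b above 1.5 N) or (horizontal distance between socket_c and spot_2 below 0.03 m and horizontal distance between gauge_tip and socket_c below 0.005 m and z of gauge_tip in the frame of socket_c below -0.007 m and contact force between gauge and holder_c above 1.5 N))), for 0.1 s.
3. the gauge is tried in the holder at place 3: its plug at least 7 mm into the socket and bearing on the holder with over 1.5 N (((horizontal distance between socket_a and spot_3 below 0.03 m and horizontal distance between gauge_tip and socket_a below 0.005 m and z of gauge_tip in the frame of socket_a below -0.007 m and contact force between gauge and holder_a above 1.5 N) or (horizontal distance between socket_b and spot_3 below 0.03 m and horizontal distance between gauge_tip and socket_b below 0.005 m and z of gauge_tip in the frame of socket_b below -0.007 m and contact force between gauge and holder_b above 1.5 N) or (horizontal distance between socket_c and spot_3 below 0.03 m and horizontal distance between gauge_tip and socket_c below 0.005 m and z of gauge_tip in the frame of socket_c below -0.007 m and contact force between gauge and holder_c above 1.5 N))), for 0.1 s.
At the end, for the whole second after the job is handed in: The gauge stands home in one holder (tip 22 mm or more below the socket mouth, within 5 mm of its axis), that holder within 30 mm of its start; the other two stand on the crate floor, within 85 mm of its centre; all upright (0.1 rad) and at rest (((horizontal distance between gauge_tip and socket_a below 0.005 m and z of gauge_tip in the frame of socket_a below -0.022 m and distance of holder_a_mid from where it was at the start of the episode below 0.03 m and horizontal distance between each of holder_b_mid, holder_c_mid and crate_in below 0.085 m and z of holder_b_mid in the frame of crate_in between 0.0195 and 0.027 m and z of holder_c_mid in the frame of crate_in between 0.0195 and 0.027 m) or (horizontal distance between gauge_tip and socket_b below 0.005 m and z of gauge_tip in the frame of socket_b below -0.022 m and distance of holder_b_mid from where it was at the start of the episode below 0.03 m and horizontal distance between each of holder_a_mid, holder_c_mid and crate_in below 0.085 m and z of holder_a_mid in the frame of crate_in between 0.0195 and 0.027 m and z of holder_c_mid in the frame of crate_in between 0.0195 and 0.027 m) or (horizontal distance between gauge_tip and socket_c below 0.005 m and z of gauge_tip in the frame of socket_c below -0.022 m and distance of holder_c_mid from where it was at the start of the episode below 0.03 m and horizontal distance between each of holder_a_mid, holder_b_mid and crate_in below 0.085 m and z of holder_a_mid in the frame of crate_in between 0.0195 and 0.027 m and z of holder_b_mid in the frame of crate_in between 0.0195 and 0.027 m)) and linear speed of each of gauge, holder_a, holder_b, holder_c below 0.02 m/s and angle between each of holder_a_mid, holder_b_mid, holder_c_mid's own z axis and vertical below 0.1 rad); the robot touches nothing.
It fails at once if the gauge was pressed against a candle holder with more than 40 N (contact force between gauge and holder_a above 40 N or contact force between gauge and holder_b above 40 N or contact force between gauge and holder_c above 40 N).
It fails at once if a candle holder was dropped into the crate (over 0.4 m/s within 12 mm of its floor) ((horizontal distance between holder_a_mid and crate_in below 0.085 m and z of holder_a_mid in the frame of crate_in below 0.035 m and linear speed of holder_a above 0.4 m/s) or (horizontal distance between holder_b_mid and crate_in below 0.085 m and z of holder_b_mid in the frame of crate_in below 0.035 m and linear speed of holder_b above 0.4 m/s) or (horizontal distance between holder_c_mid and crate_in below 0.085 m and z of holder_c_mid in the frame of crate_in below 0.035 m and linear speed of holder_c above 0.4 m/s)).
It fails at once if a candle holder was tipped over (angle between any of holder_a_mid, holder_b_mid, holder_c_mid's own z axis and vertical above 0.6 rad).
It fails at once if another pot, the jar or the brush was moved by more than 30 mm (distance of any of planter_mid, cup_pot_mid, glaze_jar_mid, brush_mid from where it was at the start of the episode above 0.03 m).
It also fails if it takes over 72 s, if anything falls off the work surface, if the arm or the gripper's body presses on something with over 40 N, if the wrist force passes 120 N, or if a joint passes its speed limit or range.

## Robot

A 7-joint arm with a two-finger parallel gripper is mounted at the origin on the work surface. World frame = base frame: x ahead of the robot, y to its left, z up, the work surface at z = 0. Lengths are in m, angles in rad, forces in N, time in s.
With the tool pointing down it reaches from about 0.4 to 0.85 m from the base axis. Payload 4.5 kg.
Tool frame: the origin (TCP) lies on the centre line of the jaws, within the pads' length; the fingertips stand r.tips_ahead ahead of it and the grasp point (between the pads) is the TCP (r.tips_ahead is the distance from the TCP to the fingertips, in m); z points along the fingers, y is the direction in which the jaws open and shut (so a half turn about z gives the same grasp; the last joint's range is limited). The gripper opens to 88 mm and grips with 3 to 60 N. Pads are 18 mm wide; open, the fingers measure 123 mm over their backs; the gripper's body (75 mm by 187 mm) begins 45 mm behind the grasp point.
Start: joints at [-1.14, 0.689, -0.195, 1.565, 0.157, 0.902, -0.215], TCP at [0.242, 0.576, 0.232] pointing down, gripper open.
Joint ranges: [-3.01, 3.01], [-0.46, 2.08], [-1.47, 1.51], [0.13, 2.56], [-1, 4.14], [0.04, 2.09], [-2.66, 2.66]. Speed limits (rad/s): [2.57, 2.57, 3.14, 3.14, 3.14, 3.14, 3.14].

## Interface

Orientations are given as a unit quaternion [x, y, z, w].
In Python, from plant import r gives the robot as it stands.
- The arm moves only by the shell command python3 -m inch 'ROWS' [FORCE]. ROWS is JSON, a list of rows, each a list of 5 numbers: the shift along the world's x, y, z in units of 25 mm (1.0 is 25 mm), then the turn about the world's z in units of 6 degrees (1.0 is 6 degrees), then the finger opening in mm, from 0 to 88.1. A call has 1 to 5 rows; each row shifts and turns the commanded pose from where the row before left it; what a row does not reach is not made up. A row lasts 1/10 s, in which the tool goes at most 50 mm and 8.59 degrees, less where a joint would pass 70% of its speed; a pose out of reach is approached as far as the arm can. A call is refused whole if a number of a shift passes 1 or a number of a turn 1, either way. A call with a gripper value outside its range is refused whole. The fingers move at their own pace and stop on an object; FORCE is the grip in N (left out, the last holds). Time passes only in rows, so rows that do not move let the fingers close. It gives the time, the measured TCP pose, the force and the opening at its end, in the units of the state.
- r.get_state(): the state, without advancing time (a new reading comes with each control period).
- r.snapshot(name): name is "side" or "top"; returns a dict with "pixels" (420x560x3 uint8, red, green, blue), "range_z" (420x560 float32, m along the optical axis (not along the pixel's ray), 0 where there is no reading), "K" (3x3 intrinsics, pixels), "position" and "attitude" of the camera in the world. Camera axes: x right, y up, looking along -z (the intrinsics and any distortion apply to the point x, -y, -z); pixel columns grow to the right and rows downward; lengths in m; the calibration is good to about 2 mm. A picture is of the moment at which its call begins.
- r.finish_job(): hands the job in, once; it reports no verdict.
The state is a dict: "clock": time; "q": joint angles; "qd": joint speeds; "joint_torque": joint torques, N m; "tool_pos": TCP position; "eef_rot": TCP orientation; "contact_force": force on the tool from outside, world axes, zero at the start; "moment": the same for the moment, N m; "opening": opening from 0.0 (shut) to 1.0 (fully open).
Only numpy, scipy, OpenCV 4.12 (cv2) and the standard library are available. Lean on these libraries where they do the work, as an engineer would, in place of code of your own. Each camera call takes 0.05 s, during which the arm holds its last target. There are 200 camera calls.

## Working session

There is one attempt and no reset: what is moved stays moved. The work goes in short steps, Python scripts to look and compute and a shell command to move; the robot and the scene stay as the last step left them, time stands still between calls to the robot, and variables do not carry over. Pictures are saved under pics/ and viewed, about 8 in all and at most 12, crops included, and the job is handed in when it is done.

```bash
ls; mkdir -p pics; cat > h.py <<'E'
import numpy as np, cv2
from scipy.spatial.transform import Rotation as R
from plant import r
def snap(n):
    s=r.snapshot(n); 
    q=np.array(s["attitude"]); s["Rm"]=q if q.shape==(3,3) else R.from_quat(q).as_matrix()
    return s
def cloud(s):
    z=s["range_z"]; K=np.array(s["K"]); v,u=np.mgrid[0:z.shape[0],0:z.shape[1]]
    P=np.stack([(u-K[0,2])/K[0,0]*z,-(v-K[1,2])/K[1,1]*z,-z],-1)
    W=P@s["Rm"].T+np.array(s["position"]); W[z==0]=np.nan
    return W
def save(s,name,crop=None,f=1):
    im=s["pixels"][...,::-1]
    if crop: a,b,c,d=crop; im=im[b:d,a:c]
    cv2.imwrite("pics/"+name,cv2.resize(im,None,fx=f,fy=f,interpolation=cv2.INTER_CUBIC))
E
python3 - <<'E'
from h import *
a=snap("top"); b=snap("side")
print({k:a[k] for k in a if k not in("pixels","range_z")},b["position"],b["attitude"])
save(a,"top0.png"); save(b,"side0.png")
np.savez("s0.npz",t=cloud(a),s=cloud(b),tp=a["pixels"],sp=b["pixels"])
st=r.get_state(); print({k:np.round(v,3) for k,v in st.items()}, r.tips_ahead)
E
```

```text
pics
{'K': array([[446.81409693,   0.        , 279.96486183],
       [  0.        , 446.81409693, 197.60667985],
       [  0.        ,   0.        ,   1.        ]]), 'position': array([0.31709031, 0.01185739, 1.23032582]), 'attitude': array([ 0.06214172, -0.06697532, -0.70252618,  0.70576886]), 'Rm': array([[ 0.00394255,  0.98331828, -0.18185056],
       [-0.99996612,  0.00519076,  0.00638846],
       [ 0.00722583,  0.18181921,  0.98330543]])} [0.32738976 0.68817886 0.8704716 ] [-0.05362543  0.36321423  0.92152457 -0.12646026]
{'clock': np.float64(0.1), 'q': array([-1.14 ,  0.69 , -0.195,  1.566,  0.157,  0.902, -0.215]), 'qd': array([-0.002, -0.001,  0.   , -0.004, -0.001,  0.001,  0.001]), 'joint_torque': array([-4.0000e-03, -5.2850e+01, -1.2720e+00, -1.5384e+01, -5.3000e-02,
        2.0000e-03,  0.0000e+00]), 'tool_pos': array([0.241, 0.576, 0.232]), 'eef_rot': array([ 0.197,  0.98 , -0.001, -0.   ]), 'contact_force': array([-0.034, -0.23 ,  0.062]), 'moment': array([ 0.019, -0.022,  0.01 ]), 'opening': np.float64(1.001)} 0.019
```

View pics/top0.png

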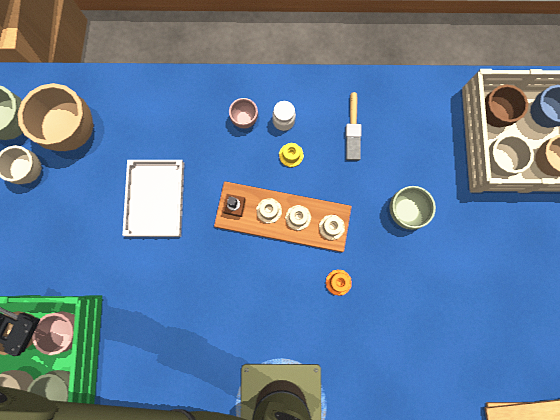

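View pics/side0.png

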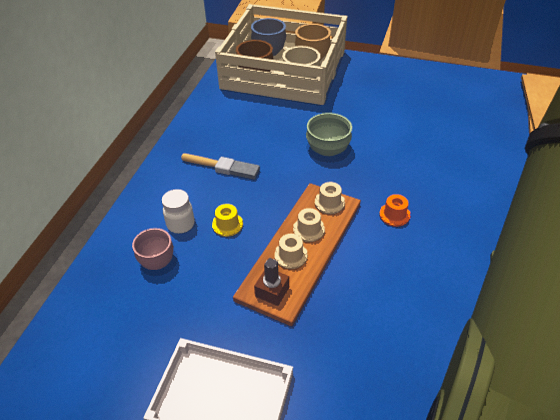

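Top view: the stand with the gauge is at (233,205). The three clay holders are at (269,210), (299,216) and (332,227), on the board. The white crate is at (153,199). The yellow (291,155) and orange (339,282) holders are off the board and are look-alikes, so I leave them alone. The pots in the green and slatted crates aren't needed. Next I measure and confirm with one crop.

```bash
python3 - <<'E'
from h import *
d=np.load("s0.npz")
A=np.concatenate([d["t"].reshape(-1,3),d["s"].reshape(-1,3)]); n=d["t"].shape[0]*d["t"].shape[1]
T=d["t"]; S=d["s"]
def circ(P):
    M=np.c_[2*P,np.ones(len(P))]; c=np.linalg.lstsq(M,(P**2).sum(1),rcond=None)[0]
    return c[:2],np.sqrt(c[2]+c[:2]@c[:2])
for nm,(u,v) in dict(h1=(269,210),h2=(299,216),h3=(332,227),stand=(233,205)).items():
    c=np.nanmedian(T[v-4:v+5,u-4:u+5].reshape(-1,3),0)[:2]
    for lab,C in(("t",T.reshape(-1,3)),("s",S.reshape(-1,3))):
        cc=c.copy()
        zb=(0.104,0.116) if nm=="stand" else (0.058,0.070)
        for _ in range(4):
            m=(np.hypot(*(C[:,:2]-cc).T)<0.032)&(C[:,2]>zb[0])&(C[:,2]<zb[1]); P=C[m]
            if len(P)<4: break
            cc=cv2.minEnclosingCircle(P[:,:2].astype(np.float32))
            rad=cc[1]; cc=np.array(cc[0])
        print(nm,lab,m.sum(),cc.round(4),round(rad,4),"z",np.nanmedian(P[:,2]).round(4), "mean",P[:,:2].mean(0).round(4), "rect",np.round(np.hstack(cv2.minAreaRect(P[:,:2].astype(np.float32))),4))
# board & crate
for nm,win,z0,z1 in(("board",(212,180,355,255),.012,.024),("crate",(118,150,190,245),.022,.036)):
    W=T[win[1]:win[3],win[0]:win[2]].reshape(-1,3); P=W[(W[:,2]>z0)&(W[:,2]<z1)]
    rc=cv2.minAreaRect(P[:,:2].astype(np.float32)); print(nm,len(P),np.round(np.hstack(rc),4),np.median(P[:,2]))
for u,v in((153,200),(140,270)): print(T[v,u])
s={"pixels":d["tp"]}; save(s,"crop_t.png",(210,170,360,260),5)
E
```

```text
h1 t 209 [0.5044 0.0361] 0.0245 z 0.0646 mean [0.504  0.0359] rect [0.5037 0.0359 0.0458 0.0477 0.2561]
h1 s 331 [0.5058 0.0362] 0.0256 z 0.0638 mean [0.5052 0.0379] rect [ 0.5055  0.0367  0.0473  0.0476 11.0331]
h2 t 211 [ 0.4857 -0.0433] 0.0247 z 0.0641 mean [ 0.4853 -0.0432] rect [ 4.85300e-01 -4.35000e-02  4.77000e-02  4.60000e-02  8.95235e+01]
h2 s 298 [ 0.4873 -0.0423] 0.0251 z 0.0639 mean [ 0.4866 -0.0412] rect [ 0.4867 -0.0425  0.0463  0.0484 15.1804]
h3 t 213 [ 0.4607 -0.1343] 0.0246 z 0.0644 mean [ 0.4601 -0.134 ] rect [ 4.60800e-01 -1.34100e-01  4.52000e-02  4.80000e-02  8.90991e+01]
h3 s 262 [ 0.4628 -0.1335] 0.0273 z 0.0639 mean [ 0.4615 -0.1323] rect [ 4.61400e-01 -1.33800e-01  5.20000e-02  4.72000e-02  6.70028e+01]
stand t 63 [0.5165 0.1294] 0.0127 z 0.1102 mean [0.5161 0.1296] rect [5.1660e-01 1.2990e-01 2.0100e-02 2.0300e-02 7.8473e+01]
stand s 116 [0.5172 0.1288] 0.0141 z 0.1099 mean [0.5174 0.1313] rect [5.17200e-01 1.30000e-01 2.25000e-02 2.10000e-02 7.01921e+01]
board 4263 [ 4.91400e-01 -2.50000e-03  3.60000e-01  1.31100e-01  7.91747e+01] 0.01861253518400674
crate 656 [0.5394 0.3531 0.2095 0.1529 0.3535] 0.03032597487226696
[0.53497689 0.35673678 0.0055184 ]
[0.34288786 0.38253139 0.00081225]
```

View pics/crop_t.png

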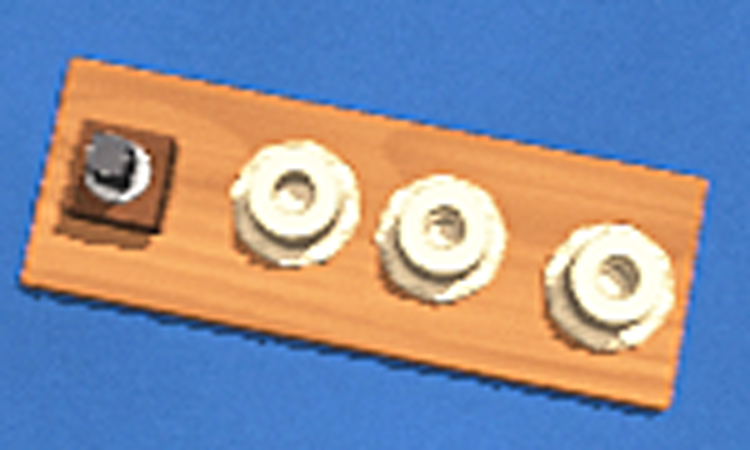

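The crop confirms three clay holders in a row, with the gauge standing in the stand at the left end. The measurements agree with the given sizes: rim z about 0.064, gauge top 0.110, and stand-to-board-centre distance 135 mm. I move above the gauge.

```bash

python3 -m inch '[[0.5,-0.8,0,0,88],[0.6,-1,0,0,88],[0.6,-1,0,0,88],[0.6,-1,0,0,88],[0.6,-1,0,0,88]]'
python3 -m inch '[[0.6,-1,0,0.5,88],[0.6,-1,0,0.5,88],[0.6,-1,0,0.5,70],[0.6,-1,0,0.5,60],[0.6,-1,0,0,60]]'
python3 -m inch '[[0.6,-1,0,0,60],[0.6,-1,0,0,60],[0.6,-1,0,0,60],[0.6,-1,0,0,60],[0.6,-1,0,0,60]]'
python3 -m inch '[[0.6,-1,0,0,60],[0.6,-1,0,0,60],[0.6,-1,0,0,60],[0.3,0,0,0,60],[0,0,0,0,60]]'
python3 -c "
from h import *
s=r.get_state();print(s['tool_pos'],R.from_quat(s['eef_rot']).as_matrix()[:,1:],s['contact_force'])"
```

```text
clock: 0.6
tool_pos: [0.3144, 0.4551, 0.2321]
eef_rot: [0.197, 0.98, -0.0, -0.0]
contact_force: [0.7, -0.1, -0.2]
opening: 1.001
clock: 1.1
tool_pos: [0.3894, 0.3301, 0.2321]
eef_rot: [0.093, 0.996, -0.0, -0.0]
contact_force: [0.3, -0.0, -0.8]
opening: 0.746
clock: 1.6
tool_pos: [0.4643, 0.2052, 0.2322]
eef_rot: [0.094, 0.996, -0.0, -0.0]
contact_force: [0.3, 1.0, 0.9]
opening: 0.681
clock: 2.1
tool_pos: [0.5173, 0.1314, 0.2322]
eef_rot: [0.094, 0.996, 0.0, 0.0]
contact_force: [-0.5, -0.0, 0.6]
opening: 0.68
[0.51732611 0.13140734 0.23218241] [[ 1.88039804e-01  3.27826774e-04]
 [ 9.82161100e-01  7.29623424e-04]
 [ 7.78252476e-04 -9.99999680e-01]] [-0.52348946 -0.00230759  0.58761872]
```

```bash

python3 -m inch '[[-0.02,-0.06,-1,0,60],[0,0,-1,0,50],[0,0,-1,0,45],[0,0,-1,0,40],[0,0,-0.9,0,40]]' 25
python3 -m inch '[[0,0,-0.5,0,40],[0,0,-0.36,0,40],[0,0,0,0,10],[0,0,0,0,10],[0,0,0,0,10]]' 25
python3 -m inch '[[0,0,0,0,10],[0,0,0,0,10]]'
python3 -c "
from h import *
save(snap('side'),'side1.png',(200,160,400,340),4)"
```

```text
clock: 2.6
tool_pos: [0.5148, 0.1322, 0.1089]
eef_rot: [0.092, 0.996, 0.001, -0.001]
contact_force: [0.3, -0.2, 0.5]
opening: 0.451
clock: 3.1
tool_pos: [0.5166, 0.1301, 0.0893]
eef_rot: [0.094, 0.996, 0.0, 0.001]
contact_force: [0.4, 0.0, -1.3]
opening: 0.225
clock: 3.3
tool_pos: [0.5166, 0.13, 0.0892]
eef_rot: [0.094, 0.996, 0.0, 0.001]
contact_force: [0.5, -1.0, 4.4]
opening: 0.223
```

View pics/side1.png

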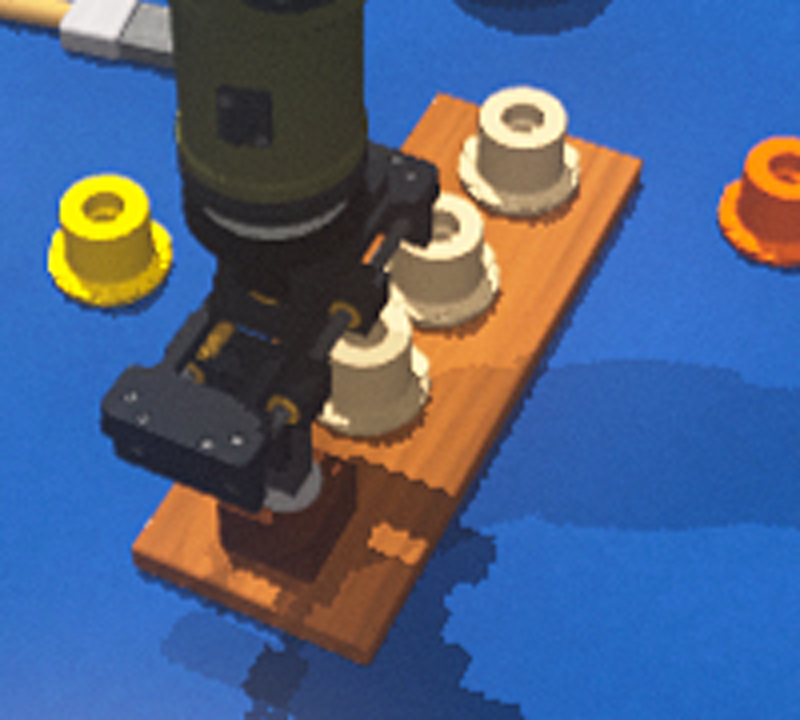

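The gauge is gripped at 19.7 mm opening, with its tip about 61 mm below the TCP. I lift it, move to holder 1 and stop just above the mouth.

```bash

python3 -m inch '[[0,0,0.5,0,10],[0,0,1,0,10],[0,0,0.9,0,10],[0,0,0,0,10]]'
python3 -m inch '[[-0.12,-0.9,0,0,10],[-0.12,-0.95,0,0,10],[-0.12,-0.95,0,0,10],[-0.12,-0.95,0,0,10],[0,0,0,0,10]]'
python3 -m inch '[[0,0,-0.4,0,10],[0,0,-0.3,0,10],[0,0,0,0,10]]'
python3 -c "
from h import *
save(snap('side'),'side2.png',(200,160,400,340),4)
s=r.get_state();print(s['tool_pos'],s['contact_force'])"
```

```text
clock: 3.75
tool_pos: [0.5178, 0.1306, 0.1514]
eef_rot: [0.094, 0.996, 0.001, 0.003]
contact_force: [0.0, 0.5, -1.6]
opening: 0.222
clock: 4.25
tool_pos: [0.5025, 0.0316, 0.1476]
eef_rot: [0.096, 0.995, -0.002, -0.001]
contact_force: [0.9, -0.3, -1.6]
opening: 0.225
clock: 4.55
tool_pos: [0.5032, 0.0375, 0.1295]
eef_rot: [0.092, 0.996, 0.0, -0.001]
contact_force: [-0.7, 0.2, -1.6]
opening: 0.226
[0.50343201 0.03743253 0.12997992] [-0.52356545  0.34635313 -1.92605082]
```

View pics/side2.png

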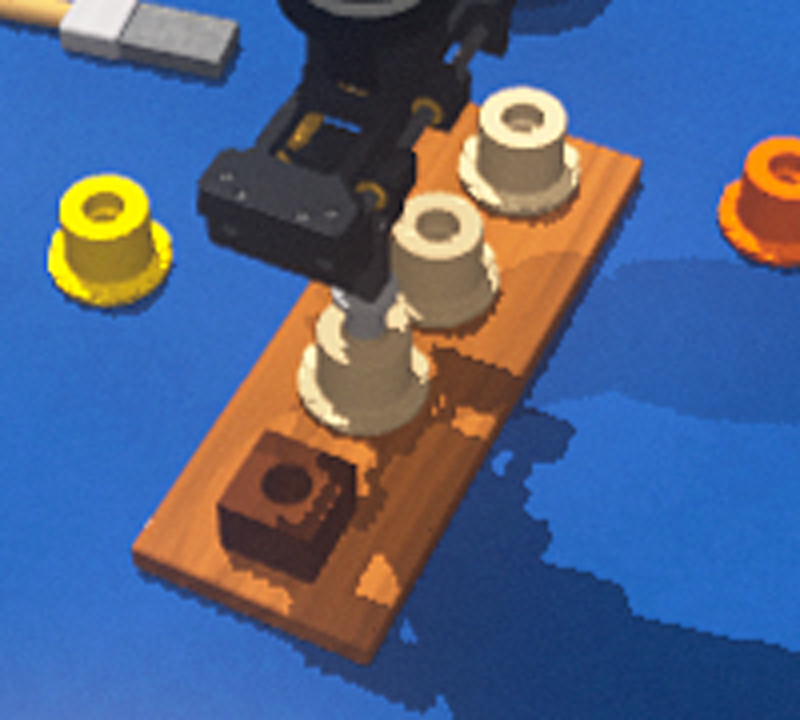

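```bash

python3 -m inch '[[0,0,0,0,10],[0,0,0,0,10],[0,0,0,0,10]]' | grep -v rot
python3 -m inch '[[0,0,-0.15,0,10],[0,0,-0.1,0,10],[0,0,0,0,10]]'| grep -v rot
python3 -m inch '[[0,0,-0.1,0,10],[0,0,0,0,10]]'| grep -v rot
```

```text
clock: 4.9
tool_pos: [0.5042, 0.0364, 0.1312]
contact_force: [0.1, -0.8, -1.5]
opening: 0.227
clock: 5.2
tool_pos: [0.5038, 0.0361, 0.1243]
contact_force: [-0.6, -0.6, -1.4]
opening: 0.227
clock: 5.4
tool_pos: [0.5039, 0.0362, 0.1219]
contact_force: [0.4, 0.3, -1.6]
opening: 0.226
```

```bash

python3 -m inch '[[0.02,0,-0.1,0,10],[0,0,-0.1,0,10],[0,0,0,0,10]]'| grep -v rot
python3 -m inch '[[0,0,-0.1,0,10],[0,0,0,0,10]]'| grep -v rot
python3 -m inch '[[0,0,-0.08,0,10],[0,0,0,0,10]]'| grep -v rot
```

```text
clock: 5.7
tool_pos: [0.5043, 0.0362, 0.1168]
contact_force: [-0.4, -0.2, -2.3]
opening: 0.222
clock: 5.9
tool_pos: [0.5044, 0.0362, 0.1144]
contact_force: [0.2, -0.3, -0.4]
opening: 0.225
clock: 6.1
tool_pos: [0.5044, 0.0362, 0.1125]
contact_force: [0.3, -0.1, -1.5]
opening: 0.228
```

```bash

python3 -m inch '[[0,0,-0.06,0,10],[0,0,0,0,10]]'| grep -v rot
python3 -m inch '[[0,0,-0.06,0,10],[0,0,0,0,10]]'| grep -v rot
```

```text
clock: 6.3
tool_pos: [0.5045, 0.0362, 0.1111]
contact_force: [-0.7, 0.5, -1.0]
opening: 0.225
clock: 6.5
tool_pos: [0.5044, 0.0362, 0.1096]
contact_force: [-0.1, -0.7, -1.4]
opening: 0.221
```

```bash

python3 -m inch '[[0,0,-0.06,0,10],[0,0,0,0,10]]'| grep -v rot
python3 -m inch '[[0,0,-0.06,0,10],[0,0,0,0,10]]'| grep -v rot
python3 -c "
from h import *
print(r.get_state()['joint_torque'].round(2))"
```

```text
clock: 6.7
tool_pos: [0.5045, 0.0362, 0.108]
contact_force: [-0.8, -0.2, -1.2]
opening: 0.225
clock: 6.9
tool_pos: [0.5044, 0.0362, 0.1065]
contact_force: [-0.6, 0.2, -1.5]
opening: 0.223
[-1.000e-02 -4.772e+01 -1.470e+00 -7.370e+00 -0.000e+00  4.000e-02
 -1.000e-02]
```

The tip is over 18 mm in with no resistance, so holder 1 looks like the good one. I continue until the collar bears on the rim.

```bash

python3 -m inch '[[0,0,-0.1,0,10],[0,0,-0.08,0,10],[0,0,0,0,10]]'| grep -v rot
python3 -m inch '[[0,0,-0.06,0,10],[0,0,0,0,10]]'| grep -v rot
python3 -m inch '[[0,0,-0.05,0,10],[0,0,0,0,10]]'| grep -v rot
```

```text
clock: 7.2
tool_pos: [0.5043, 0.0362, 0.1019]
contact_force: [0.2, -0.5, -1.7]
opening: 0.224
clock: 7.4
tool_pos: [0.5045, 0.0362, 0.1006]
contact_force: [-0.4, 0.0, -1.0]
opening: 0.225
clock: 7.6
tool_pos: [0.5045, 0.0362, 0.0993]
contact_force: [0.3, 0.0, -1.7]
opening: 0.228
```

```bash

python3 -m inch '[[0,0,-0.05,0,10],[0,0,0,0,10]]'| grep -v rot
python3 -m inch '[[0,0,-0.05,0,10],[0,0,0,0,10]]'| grep -v rot
```

```text
clock: 7.8
tool_pos: [0.5049, 0.0357, 0.0989]
contact_force: [-1.3, -1.7, 5.6]
opening: 0.225
clock: 8.0
tool_pos: [0.5049, 0.0353, 0.0986]
contact_force: [-2.4, -1.5, 16.9]
opening: 0.228
```

Holder 1 takes the gauge fully home: the collar is seated at about 17 N. I lift out and go to holder 2.

```bash

python3 -m inch '[[0,0,0.3,0,10],[0,0,0.8,0,10],[0,0,0.6,0,10],[0,0,0.3,0,10],[0,0,0,0,10]]' | grep -v rot
python3 -m inch '[[-0.19,-0.7,0,0,10],[-0.19,-0.8,0,0,10],[-0.19,-0.9,0,0,10],[-0.18,-0.77,0,0,10],[0,0,0,0,10]]' | grep -v rot
python3 -m inch '[[0,0,-0.3,0,10],[0,0,-0.3,0,10],[0,0,0,0,10],[0,0,0,0,10],[0,0,0,0,10]]' | grep -v rot
python3 -c "
from h import *
s=snap('side');W=cloud(s).reshape(-1,3)
save(s,'side3.png',(200,160,400,340),4)"
```

```text
clock: 8.5
tool_pos: [0.5051, 0.0364, 0.1477]
contact_force: [0.0, -0.0, -1.6]
opening: 0.228
clock: 9.0
tool_pos: [0.4841, -0.0464, 0.146]
contact_force: [-0.7, -0.2, -1.6]
opening: 0.223
clock: 9.5
tool_pos: [0.4859, -0.0424, 0.1319]
contact_force: [0.7, -0.6, -2.5]
opening: 0.225
```

View pics/side3.png

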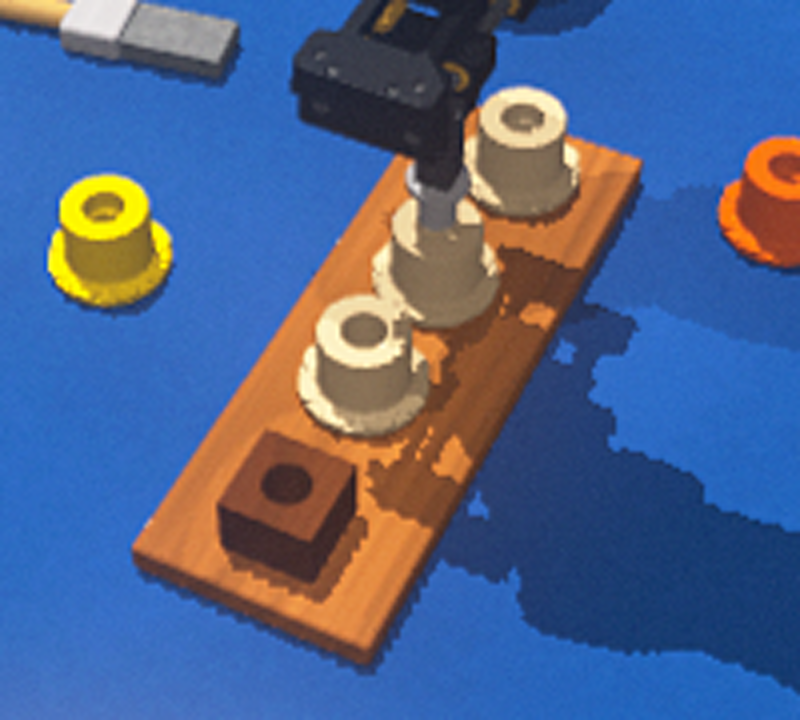

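Side crop: the gauge tip is over holder 2's mouth, around (437,215) in the crop. Holder 1 still stands in place at (363,365). I descend gently.

```bash

python3 -m inch '[[0,-0.02,-0.15,0,10],[0,0,-0.1,0,10],[0,0,0,0,10]]'| grep -v rot
python3 -m inch '[[0,0,-0.1,0,10],[0,0,0,0,10]]'| grep -v rot
python3 -m inch '[[0,0,-0.1,0,10],[0,0,-0.1,0,10],[0,0,0,0,10]]'| grep -v rot
python3 -m inch '[[0,0,-0.1,0,10],[0,0,0,0,10]]'| grep -v rot
```

```text
clock: 9.85
tool_pos: [0.4855, -0.0436, 0.1254]
contact_force: [-0.1, 0.4, -0.7]
opening: 0.222
clock: 10.05
tool_pos: [0.4857, -0.0436, 0.123]
contact_force: [1.3, 0.5, -1.5]
opening: 0.223
clock: 10.35
tool_pos: [0.4857, -0.0437, 0.1179]
contact_force: [0.1, -0.5, -1.9]
opening: 0.225
clock: 10.55
tool_pos: [0.4857, -0.0437, 0.1155]
contact_force: [0.4, -1.0, -1.3]
opening: 0.223
```

```bash

python3 -m inch '[[0,0,-0.08,0,10],[0,0,-0.06,0,10],[0,0,0,0,10]]'| grep -v rot
python3 -m inch '[[0,0,-0.05,0,10],[0,0,0,0,10]]'| grep -v rot
python3 -m inch '[[0,0,-0.05,0,10],[0,0,0,0,10]]'| grep -v rot
```

```text
clock: 10.85
tool_pos: [0.4857, -0.0436, 0.112]
contact_force: [0.5, -1.0, -2.3]
opening: 0.225
clock: 11.05
tool_pos: [0.4857, -0.0435, 0.1108]
contact_force: [0.4, -0.6, -2.0]
opening: 0.224
clock: 11.25
tool_pos: [0.486, -0.0435, 0.1105]
contact_force: [-0.7, -1.5, 8.3]
opening: 0.221
```

Holder 2 is tight: it stopped at about 14 mm with about 10 N. Next is holder 3.

```bash

python3 -m inch '[[0,0,0,0,10],[0,0,0.3,0,10],[0,0,0.8,0,10],[0,0,0.4,0,10],[0,0,0,0,10]]' | grep -v rot
python3 -m inch '[[-0.25,-0.85,0,0,10],[-0.25,-0.95,0,0,10],[-0.25,-0.95,0,0,10],[-0.25,-0.87,0,0,10],[0,0,0,0,10]]' | grep -v rot
python3 -m inch '[[0,0,-0.3,0,10],[0,0,-0.2,0,10],[0,0,0,0,10],[0,0,0,0,10],[0,0,0,0,10]]' | grep -v rot
python3 -c "
from h import *
s=snap('side');W=cloud(s).reshape(-1,3)
save(s,'side4.png',(200,160,400,340),4)"
```

```text
clock: 11.75
tool_pos: [0.4868, -0.0432, 0.1485]
contact_force: [0.6, 0.2, -1.0]
opening: 0.22
clock: 12.25
tool_pos: [0.4588, -0.1375, 0.1464]
contact_force: [0.0, -0.4, -1.4]
opening: 0.223
clock: 12.75
tool_pos: [0.461, -0.1334, 0.1347]
contact_force: [0.2, 0.3, -1.4]
opening: 0.225
```

View pics/side4.png

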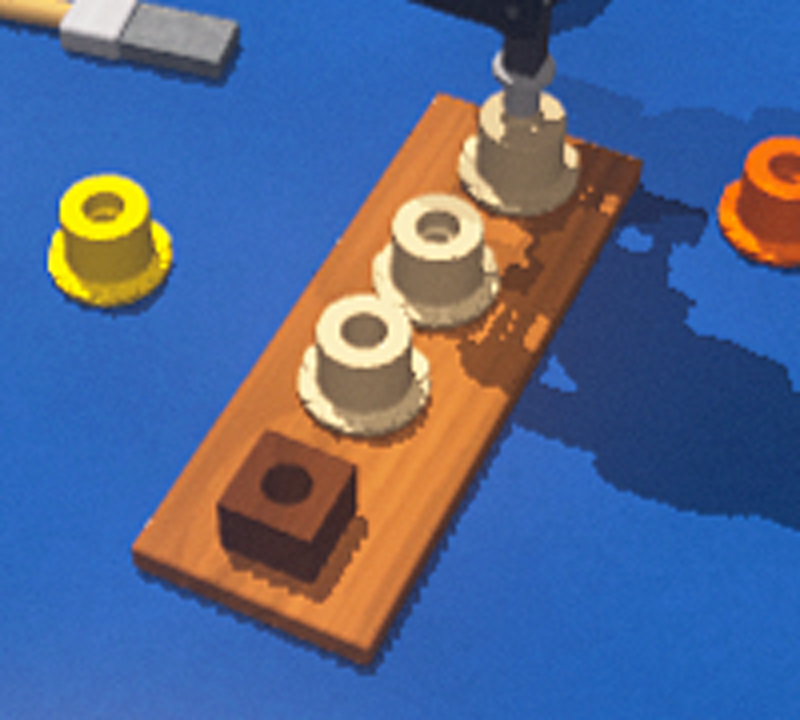

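The gauge tip is over holder 3's mouth, around (522,115) in the crop, and holders 1 and 2 haven't moved.

```bash

python3 -m inch '[[0,0,-0.25,0,10],[0,0,-0.15,0,10],[0,0,0,0,10]]'| grep -v rot
python3 -m inch '[[0,0,-0.1,0,10],[0,0,0,0,10]]'| grep -v rot
python3 -m inch '[[0,0,-0.1,0,10],[0,0,-0.1,0,10],[0,0,0,0,10]]'| grep -v rot
```

```text
clock: 13.1
tool_pos: [0.4603, -0.134, 0.1241]
contact_force: [-0.3, -0.3, -1.0]
opening: 0.225
clock: 13.3
tool_pos: [0.4605, -0.1344, 0.122]
contact_force: [-0.8, -0.2, -2.3]
opening: 0.225
clock: 13.6
tool_pos: [0.4606, -0.1341, 0.1169]
contact_force: [-0.6, -0.2, -2.5]
opening: 0.222
```

```bash

python3 -m inch '[[0,0,-0.1,0,10],[0,0,-0.08,0,10],[0,0,0,0,10]]'| grep -v rot
python3 -m inch '[[0,0,-0.06,0,10],[0,0,0,0,10]]'| grep -v rot
python3 -m inch '[[0,0,-0.04,0,10],[0,0,0,0,10]]'| grep -v rot
```

```text
clock: 13.9
tool_pos: [0.4607, -0.1339, 0.1124]
contact_force: [0.5, -1.3, -2.7]
opening: 0.221
clock: 14.1
tool_pos: [0.4608, -0.1339, 0.1111]
contact_force: [-0.1, -1.5, -0.4]
opening: 0.228
clock: 14.3
tool_pos: [0.4609, -0.1339, 0.1106]
contact_force: [-0.7, -0.7, 3.3]
opening: 0.222
```

Holder 3 is tight too. I press a touch more, hold, and return the gauge to holder 1.

```bash

python3 -m inch '[[0,0,-0.03,0,10],[0,0,0,0,10],[0,0,0,0,10]]'| grep -v rot
python3 -m inch '[[0,0,0.3,0,10],[0,0,0.8,0,10],[0,0,0.45,0,10],[0,0,0,0,10]]' | grep -v rot
python3 -m inch '[[0.2,0.8,0,0,10],[0.22,0.85,0,0,10],[0.22,0.85,0,0,10],[0.22,0.85,0,0,10],[0.22,0.85,0,0,10]]' | grep -v rot
python3 -m inch '[[0.22,0.85,0,0,10],[0.22,0.85,0,0,10],[0.22,0.9,0,0,10],[0,0,0,0,10],[0,0,0,0,10]]' | grep -v rot
python3 -m inch '[[0,0,-0.3,0,10],[0,0,-0.3,0,10],[0,0,0,0,10],[0,0,0,0,10],[0,0,0,0,10]]' | grep -v rot
```

```text
clock: 14.6
tool_pos: [0.4611, -0.134, 0.1105]
contact_force: [-2.7, -0.6, 11.1]
opening: 0.222
clock: 15.0
tool_pos: [0.4621, -0.1338, 0.1495]
contact_force: [0.3, -0.3, -1.3]
opening: 0.221
clock: 15.5
tool_pos: [0.4877, -0.0279, 0.1476]
contact_force: [0.6, -0.4, -1.0]
opening: 0.224
clock: 16.0
tool_pos: [0.5038, 0.0361, 0.1476]
contact_force: [-0.1, -0.2, -1.8]
opening: 0.224
clock: 16.5
tool_pos: [0.5043, 0.0357, 0.1332]
contact_force: [-0.7, -1.1, -2.5]
opening: 0.225
```

```bash

python3 -m inch '[[0,0.02,-0.25,0,10],[0,0,-0.15,0,10],[0,0,0,0,10]]'| grep -v rot
python3 -m inch '[[0,0,-0.1,0,10],[0,0,-0.1,0,10],[0,0,0,0,10]]'| grep -v rot
python3 -m inch '[[0,0,-0.15,0,10],[0,0,-0.15,0,10],[0,0,0,0,10]]'| grep -v rot
```

```text
clock: 16.8
tool_pos: [0.504, 0.0362, 0.1226]
contact_force: [0.6, 0.1, -1.2]
opening: 0.227
clock: 17.1
tool_pos: [0.5042, 0.0362, 0.1179]
contact_force: [-0.2, -0.4, -1.7]
opening: 0.226
clock: 17.4
tool_pos: [0.5041, 0.0364, 0.1102]
contact_force: [-0.6, -1.1, -2.6]
opening: 0.226
```

```bash

python3 -m inch '[[0,0,-0.12,0,10],[0,0,-0.12,0,10],[0,0,0,0,10]]'| grep -v rot
python3 -m inch '[[0,0,-0.1,0,10],[0,0,-0.06,0,10],[0,0,0,0,10]]'| grep -v rot
python3 -m inch '[[0,0,-0.05,0,10],[0,0,0,0,10]]'| grep -v rot
```

```text
clock: 17.7
tool_pos: [0.5042, 0.0365, 0.1043]
contact_force: [0.7, -1.4, -2.0]
opening: 0.224
clock: 18.0
tool_pos: [0.5043, 0.0366, 0.1005]
contact_force: [-0.1, -0.5, -2.2]
opening: 0.221
clock: 18.2
tool_pos: [0.5043, 0.0366, 0.0993]
contact_force: [0.5, -1.1, -3.4]
opening: 0.221
```

```bash

python3 -m inch '[[0,0,-0.03,0,10],[0,0,0,0,10]]'| grep -v rot
python3 -m inch '[[0,0,0,0,25],[0,0,0,0,40],[0,0,0,0,40],[0,0,0,0,40]]'| grep -v rot
python3 -m inch '[[0,0,0.4,0,40],[0,0,0.8,0,40],[0,0,0.9,0,40],[0,0,0.9,0,40],[0,0,0.4,0,40]]'| grep -v rot
python3 -m inch '[[-0.22,-0.86,0,-1,60],[-0.22,-0.86,0,-1,68],[-0.22,-0.86,0,-1,68],[-0.22,-0.86,0,-1,68],[-0.22,-0.86,0,-1,68]]'| grep -v rot
python3 -m inch '[[-0.22,-0.86,0,-1,68],[-0.22,-0.86,0,-1,68],[-0.2,-0.8,0,-1,68],[0,0,0,-1,68],[0,0,0,-1,68]]'
python3 -c "
from h import *
s=snap('side');save(s,'side5.png',(200,160,400,340),4)
t=snap('top');T=cloud(t).reshape(-1,3)
for c in((.4609,-.134),(.486,-.043),(.5044,.0364)):
    P=T[(np.hypot(*(T[:,:2]-c).T)<.034)&(T[:,2]>.058)&(T[:,2]<.07)]
    print(len(P),len(P)>3 and cv2.minEnclosingCircle(P[:,:2].astype(np.float32)))
s=r.get_state();print(s['tool_pos'],R.from_quat(s['eef_rot']).as_matrix()[:,1])"
```

```text
clock: 18.4
tool_pos: [0.5043, 0.0366, 0.0987]
contact_force: [-0.1, -1.0, -0.7]
opening: 0.223
clock: 18.8
tool_pos: [0.5044, 0.0367, 0.0988]
contact_force: [-0.2, 0.1, -0.2]
opening: 0.457
clock: 19.3
tool_pos: [0.5052, 0.0367, 0.186]
contact_force: [0.1, 0.0, -0.5]
opening: 0.452
clock: 19.8
tool_pos: [0.4763, -0.0718, 0.1837]
contact_force: [0.3, 0.5, 0.2]
opening: 0.773
clock: 20.3
tool_pos: [0.4603, -0.1349, 0.1837]
eef_rot: [0.581, 0.814, -0.0, -0.0]
contact_force: [-0.4, 0.5, 0.0]
opening: 0.774
138 ((0.4604797959327698, -0.13208231329917908), 0.024196630343794823)
213 ((0.4856421649456024, -0.042498987168073654), 0.02451075240969658)
145 ((0.5041573643684387, 0.036884646862745285), 0.024557439610362053)
[ 0.46060686 -0.13408916  0.18368937] [ 9.44202587e-01  3.29365151e-01 -2.68737421e-04]
```

View pics/side5.png

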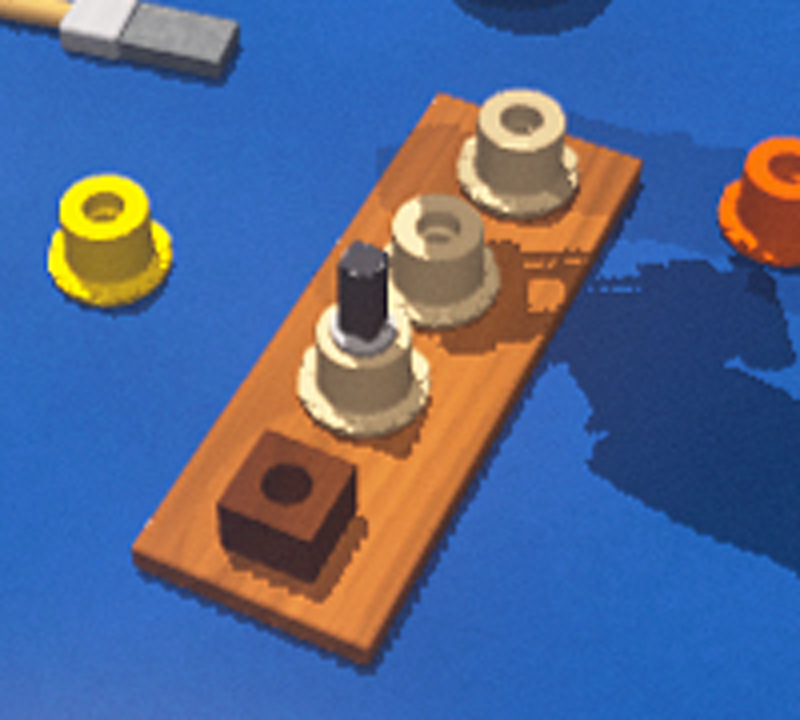

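The gauge stands upright with its collar on holder 1's rim, around (363,330) in the crop. All three holders are in place and the gripper is over holder 3, so I grasp it by the body.

```bash

python3 -m inch '[[0,0,-0.7,0,68],[0,0,-1,0,68],[0,0,-1,0,68],[0,0,-1,0,68],[0,0,-0.8,0,68]]'| grep -v rot
python3 -m inch '[[0,0,-0.4,0,68],[0,0,-0.25,0,68],[0,0,-0.12,0,68],[0,0,0,0,55],[0,0,0,0,40]]' 25| grep -v rot
python3 -m inch '[[0,0,0,0,40],[0,0,0,0,40],[0,0,0,0,40]]' 25| grep -v rot
```

```text
clock: 20.9
tool_pos: [0.4606, -0.1335, 0.0699]
contact_force: [0.5, -0.0, 0.1]
opening: 0.772
clock: 21.4
tool_pos: [0.4612, -0.1341, 0.0526]
contact_force: [-0.8, -0.5, -0.3]
opening: 0.615
clock: 21.7
tool_pos: [0.4611, -0.1342, 0.0525]
contact_force: [-1.1, -0.1, 5.9]
opening: 0.538
```

```bash

python3 -m inch '[[0,0,0.3,0,40],[0,0,0.7,0,40],[0,0,1,0,40],[0,0,1,0,40],[0,0,1,0,40]]'| grep -v rot
python3 -m inch '[[0,0,1,0,40],[0,0,0.9,0,40],[0.12,0.5,0,0,40],[0.24,0.95,0,0,40],[0.24,1,0,0.5,40]]'| grep -v rot
python3 -m inch '[[0.24,1,0,0.5,40],[0.24,1,0,0.5,40],[0.24,1,0,0.5,40],[0.24,1,0,0.5,40],[0.24,1,0,0.5,40]]'| grep -v rot
python3 -m inch '[[0.24,1,0,0.5,40],[0.24,1,0,0.5,40],[0.24,1,0,0.5,40],[0.24,1,0,0.5,40],[0.24,1,0,0,40]]'| grep -v rot
python3 -m inch '[[0.24,1,0,0,40],[0.24,1,0,0,40],[0.24,1,0,0,40],[0.24,1,0,0,40],[0.24,1,0,0,40]]'| grep -v rot
python3 -m inch '[[0.24,0.9,0,0,40],[0.1,0.15,0,0,40],[0,0,0,0,40],[0,0,0,0,40]]'
```

```text
clock: 22.2
tool_pos: [0.4603, -0.1339, 0.153]
contact_force: [0.1, -0.0, -2.4]
opening: 0.542
clock: 22.7
tool_pos: [0.4753, -0.0715, 0.1987]
contact_force: [0.3, 1.4, -2.0]
opening: 0.539
clock: 23.2
tool_pos: [0.5048, 0.0543, 0.1982]
contact_force: [0.4, 0.1, -2.5]
opening: 0.54
clock: 23.7
tool_pos: [0.5345, 0.179, 0.1979]
contact_force: [0.2, 0.6, -1.1]
opening: 0.538
clock: 24.2
tool_pos: [0.5642, 0.304, 0.1976]
contact_force: [0.3, -0.3, -1.6]
opening: 0.54
clock: 24.6
tool_pos: [0.5737, 0.3266, 0.1985]
eef_rot: [0.349, 0.937, -0.001, -0.0]
contact_force: [1.1, 0.2, -2.9]
opening: 0.541
```

```bash

python3 -m inch '[[0.15,0.5,0,0,40],[0.16,0.56,0,0,40],[0,0,-0.5,0,40],[0,0,-1,0,40],[0,0,-1,0,40]]'| grep -v rot
python3 -m inch '[[0,0,-1,0,40],[0,0,-1,0,40],[0,0,-0.7,0,40],[0,0,-0.4,0,40],[0,0,0,0,40]]'| grep -v rot
python3 -c "
from h import *
t=snap('top');T=cloud(t).reshape(-1,3);save(t,'top6.png',(110,130,240,270),4)
st=r.get_state();print(st['tool_pos'])"
```

```text
clock: 25.1
tool_pos: [0.5819, 0.3526, 0.1357]
contact_force: [0.7, -0.1, -1.9]
opening: 0.539
clock: 25.6
tool_pos: [0.5812, 0.3536, 0.0579]
contact_force: [0.3, -0.3, -1.2]
opening: 0.541
[0.5820074  0.3544222  0.05924358]
```

View pics/top6.png

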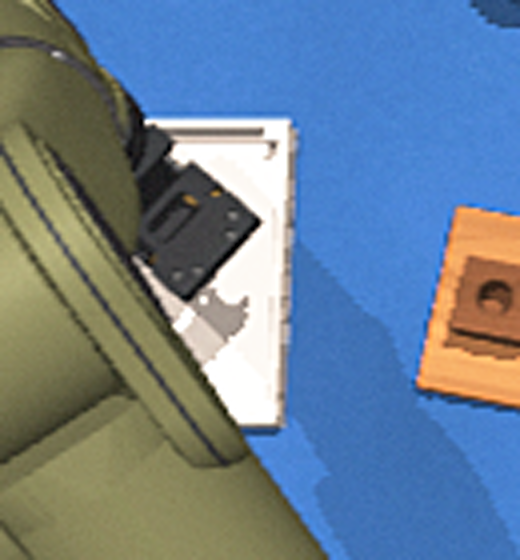

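The top crop shows the gripper with the holder inside the crate's far end, around (200,230), clear of the walls. I lower the last 20 mm slowly.

```bash

python3 -m inch '[[0,0,-0.3,0,40],[0,0,-0.2,0,40],[0,0,-0.1,0,40],[0,0,0,0,40]]'| grep -v rot
python3 -m inch '[[0,0,-0.1,0,40],[0,0,0,0,40]]'| grep -v rot
python3 -m inch '[[0,0,-0.06,0,40],[0,0,0,0,40]]'| grep -v rot
```

```text
clock: 26.05
tool_pos: [0.5818, 0.3549, 0.0442]
contact_force: [0.3, 0.2, -0.5]
opening: 0.539
clock: 26.25
tool_pos: [0.582, 0.3549, 0.0418]
contact_force: [-0.0, -0.0, -1.4]
opening: 0.542
clock: 26.45
tool_pos: [0.582, 0.3549, 0.0403]
contact_force: [0.4, 0.9, -1.0]
opening: 0.54
```

```bash

python3 -m inch '[[0,0,-0.05,0,40],[0,0,0,0,40]]'| grep -v rot
python3 -m inch '[[0,0,-0.03,0,40],[0,0,0,0,40]]'| grep -v rot
```

```text
clock: 26.65
tool_pos: [0.5822, 0.355, 0.0397]
contact_force: [-1.0, -1.0, 1.5]
opening: 0.542
clock: 26.85
tool_pos: [0.5822, 0.3551, 0.0396]
contact_force: [-2.3, -1.1, 6.3]
opening: 0.542
```

```bash

python3 -m inch '[[0,0,0,0,52],[0,0,0,0,58],[0,0,0,0,64],[0,0,0,0,64],[0,0,0.3,0,64]]'| grep -v rot
python3 -m inch '[[0,0,0.7,0,64],[0,0,1,0,64],[0,0,1,0,64],[0,0,1,0,64],[0,0,1,0,64]]'| grep -v rot
python3 -m inch '[[0,0,0.9,0,64],[0,-0.4,0.1,0,68],[-0.24,-1,0,-0.5,68],[-0.25,-1,0,-0.5,68],[-0.25,-1,0,-0.5,68]]'| grep -v rot
python3 -m inch '[[-0.25,-1,0,-0.5,68],[-0.25,-1,0,-0.5,68],[-0.25,-1,0,-0.5,68],[-0.25,-1,0,-0.5,68],[-0.25,-1,0,-0.5,68]]'| grep -v rot
python3 -m inch '[[-0.25,-1,0,-0.5,68],[-0.25,-1,0,-0.5,68],[-0.25,-1,0,0,68],[-0.25,-1,0,0,68],[-0.25,-1,0,0,68]]'| grep -v rot
python3 -m inch '[[-0.25,-1,0,0,68],[-0.25,-1,0,0,68],[-0.1,-0.5,0,0,68],[0,0,0,0,68],[0,0,0,0,68]]'
python3 -c "
from h import *
t=snap('top');T=cloud(t).reshape(-1,3);save(t,'top7.png',(110,130,360,270),3)
for c,z in(((.486,-.043),.064),((.5044,.0364),.064),((.582,.355),.051)):
    P=T[(np.hypot(*(T[:,:2]-c).T)<.034)&(abs(T[:,2]-z)<.006)]
    print(len(P),len(P)>3 and (cv2.minEnclosingCircle(P[:,:2].astype(np.float32)),np.median(P[:,2]),P[:,2].std()))
print(r.get_state()['tool_pos'])"
```

```text
clock: 27.35
tool_pos: [0.5813, 0.3545, 0.045]
contact_force: [-0.1, -0.5, 0.3]
opening: 0.726
clock: 27.85
tool_pos: [0.5823, 0.3552, 0.1663]
contact_force: [-0.4, -0.0, 0.2]
opening: 0.728
clock: 28.35
tool_pos: [0.5629, 0.2678, 0.1882]
contact_force: [-0.2, -0.7, -0.2]
opening: 0.77
clock: 28.85
tool_pos: [0.5313, 0.1429, 0.1883]
contact_force: [0.4, -0.4, 0.1]
opening: 0.774
clock: 29.35
tool_pos: [0.4999, 0.0182, 0.1884]
contact_force: [0.3, -1.4, -0.2]
opening: 0.772
clock: 29.85
tool_pos: [0.4863, -0.0417, 0.1885]
eef_rot: [0.579, 0.816, 0.0, -0.0]
contact_force: [-0.3, 1.1, -0.5]
opening: 0.766
4 (((0.4872976541519165, -0.019661597907543182), 0.003979216329753399), np.float64(0.0653083251290495), np.float64(0.0008947165060066981))
153 (((0.5043364763259888, 0.03723681718111038), 0.024820612743496895), np.float64(0.06515996120495138), np.float64(0.0026172590717316265))
213 (((0.5810006260871887, 0.35586580634117126), 0.024631982669234276), np.float64(0.05079259789634505), np.float64(0.0024756573540539698))
[ 0.4864339  -0.04109537  0.18844301]
```

View pics/top7.png

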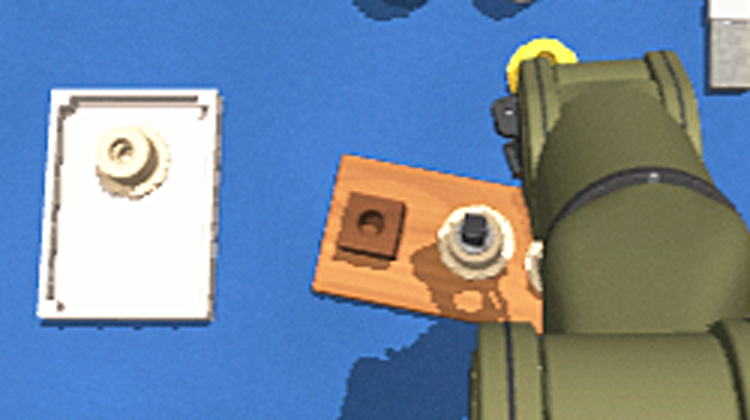

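The first tight holder stands upright in the crate at (128,158) in the crop, its rim at 51 mm as expected. The gauge stands in holder 1. Now I grasp holder 2.

```bash

python3 -m inch '[[-0.02,-0.06,-0.7,0,68],[0,0,-1,0,68],[0,0,-1,0,68],[0,0,-1,0,68],[0,0,-0.8,0,68]]'| grep -v rot
python3 -m inch '[[0,0,-0.5,0,68],[0,0,-0.3,0,68],[0,0,-0.15,0,68],[0,0,0,0,55],[0,0,0,0,40]]' 25| grep -v rot
python3 -m inch '[[0,0,0,0,40],[0,0,0,0,40],[0,0,0,0,40]]' 25| grep -v rot
```

```text
clock: 30.4
tool_pos: [0.4858, -0.042, 0.0746]
contact_force: [-0.2, -0.6, -0.6]
opening: 0.773
clock: 30.9
tool_pos: [0.486, -0.044, 0.0528]
contact_force: [0.1, -0.0, -0.3]
opening: 0.613
clock: 31.2
tool_pos: [0.4859, -0.0441, 0.0528]
contact_force: [-0.1, 0.2, 5.8]
opening: 0.533
```

```bash

python3 -m inch '[[0,0,0.3,0,40],[0,0,0.7,0,40],[0,0,1,0,40],[0,0,1,0,40],[0,0,1,0,40]]'| grep -v rot
python3 -m inch '[[0,0,1,0,40],[0,0,0.9,0,40],[0,0,0,0,40],[0,0.5,0,0,40],[0.03,1,0,0.5,40]]'| grep -v rot
python3 -m inch '[[0.03,1,0,0.5,40],[0.03,1,0,0.5,40],[0.03,1,0,0.5,40],[0.03,1,0,0.5,40],[0.03,1,0,0.5,40]]'| grep -v rot
python3 -m inch '[[0.03,1,0,0.5,40],[0.03,1,0,0.5,40],[0.03,1,0,0.5,40],[0.03,1,0,0.5,40],[0.03,1,0,0,40]]'| grep -v rot
python3 -m inch '[[0.03,1,0,0,40],[0.03,1,0,0,40],[0.03,1,0,0,40],[0.03,1,0,0,40],[0.04,0.4,0,0,40]]'| grep -v rot
python3 -m inch '[[0,0,0,0,40],[0,0,0,0,40],[0,0,0,0,40]]'
```

```text
clock: 31.7
tool_pos: [0.4848, -0.0441, 0.1532]
contact_force: [0.1, 0.1, -2.5]
opening: 0.531
clock: 32.2
tool_pos: [0.4851, -0.0075, 0.1986]
contact_force: [-0.3, -0.2, -2.3]
opening: 0.537
clock: 32.7
tool_pos: [0.4884, 0.1203, 0.198]
contact_force: [0.7, -0.3, -1.5]
opening: 0.529
clock: 33.2
tool_pos: [0.4919, 0.245, 0.1977]
contact_force: [0.4, 1.0, -3.0]
opening: 0.53
clock: 33.7
tool_pos: [0.4951, 0.3572, 0.1977]
contact_force: [0.7, 0.2, -1.7]
opening: 0.534
clock: 34.0
tool_pos: [0.4979, 0.3513, 0.1992]
eef_rot: [0.349, 0.937, -0.001, 0.0]
contact_force: [-1.0, -0.5, -1.8]
opening: 0.535
```

```bash

python3 -m inch '[[-0.02,0.05,-0.5,0,40],[0,0,-1,0,40],[0,0,-1,0,40],[0,0,-1,0,40],[0,0,-1,0,40]]'| grep -v rot
python3 -m inch '[[0,0,-0.7,0,40],[0,0,-0.4,0,40],[0,0,-0.3,0,40],[0,0,-0.2,0,40],[0,0,0,0,40]]'| grep -v rot
python3 -m inch '[[0,0,0,0,40],[0,0,0,0,40]]'| grep -v rot
python3 -m inch '[[0,0,-0.08,0,40],[0,0,0,0,40]]'| grep -v rot
```

```text
clock: 34.5
tool_pos: [0.4972, 0.3537, 0.0856]
contact_force: [-0.4, 0.0, -1.6]
opening: 0.533
clock: 35.0
tool_pos: [0.4973, 0.3546, 0.047]
contact_force: [0.1, -1.1, -3.1]
opening: 0.539
clock: 35.2
tool_pos: [0.4977, 0.3551, 0.0479]
contact_force: [0.2, -0.1, -2.7]
opening: 0.535
clock: 35.4
tool_pos: [0.4973, 0.3547, 0.0453]
contact_force: [0.3, 0.5, -2.2]
opening: 0.536
```

```bash

python3 -m inch '[[0,0,-0.1,0,40],[0,0,-0.06,0,40],[0,0,0,0,40]]'| grep -v rot
python3 -m inch '[[0,0,-0.05,0,40],[0,0,0,0,40]]'| grep -v rot
python3 -m inch '[[0,0,-0.04,0,40],[0,0,0,0,40]]'| grep -v rot
```

```text
clock: 35.7
tool_pos: [0.497, 0.3546, 0.0408]
contact_force: [-0.0, 0.0, -2.4]
opening: 0.539
clock: 35.9
tool_pos: [0.4973, 0.3548, 0.04]
contact_force: [0.0, -0.4, -2.8]
opening: 0.534
clock: 36.1
tool_pos: [0.4973, 0.3548, 0.0399]
contact_force: [-2.3, -0.7, 5.9]
opening: 0.532
```

Holder 2 is down on the crate floor. I release, lift clear and check.

```bash

python3 -m inch '[[0,0,0,0,52],[0,0,0,0,58],[0,0,0,0,64],[0,0,0,0,64],[0,0,0.3,0,64]]'| grep -v rot
python3 -m inch '[[0,0,0.7,0,64],[0,0,1,0,64],[0,0,1,0,64],[0,0,1,0,64],[0,0,1,0,64]]'| grep -v rot
python3 -m inch '[[-0.5,0.5,1,0,64],[-0.9,0.9,0.5,0,64],[-0.9,0.9,0,0,64],[-0.9,0.9,0,0,64],[-0.9,0.9,0,0,64]]'| grep -v rot
python3 -m inch '[[-0.8,0.8,0,0,64],[-0.5,0.5,0,0,64],[0,0,0,0,64],[0,0,0,0,64],[0,0,0,0,64]]'| grep -v rot
python3 -c "
from h import *
t=snap('top');T=cloud(t).reshape(-1,3);save(t,'top8.png',(100,80,450,300),2)
for c,z in(((.497,.3548),.051),((.5044,.0364),.064),((.582,.355),.051),((.5044,.0364),.120)):
    P=T[(np.hypot(*(T[:,:2]-c).T)<.034)&(abs(T[:,2]-z)<.006)]
    print(len(P),len(P)>3 and (cv2.minEnclosingCircle(P[:,:2].astype(np.float32)),np.median(P[:,2]),P[:,2].std()))
"
```

```text
clock: 36.6
tool_pos: [0.4967, 0.3543, 0.0458]
contact_force: [0.6, 0.3, -0.5]
opening: 0.73
clock: 37.1
tool_pos: [0.4973, 0.3546, 0.1655]
contact_force: [0.5, 0.1, 0.0]
opening: 0.728
clock: 37.6
tool_pos: [0.3939, 0.458, 0.2022]
contact_force: [1.3, 0.1, -0.1]
opening: 0.724
clock: 38.1
tool_pos: [0.364, 0.4881, 0.2016]
contact_force: [0.1, -0.6, 0.1]
opening: 0.729
212 (((0.49651068449020386, 0.35591408610343933), 0.024808136746287346), np.float64(0.05108325161982363), np.float64(0.0022128281101128416))
146 (((0.5042047500610352, 0.037140361964702606), 0.024696018546819687), np.float64(0.0649988047573169), np.float64(0.0024296296370247225))
211 (((0.5816550850868225, 0.35549333691596985), 0.024844402447342873), np.float64(0.0514974141240101), np.float64(0.002485642461710563))
64 (((0.5041520595550537, 0.037620753049850464), 0.012501413933932781), np.float64(0.12044030428324382), np.float64(0.0023391070506471995))
```

View pics/top8.png

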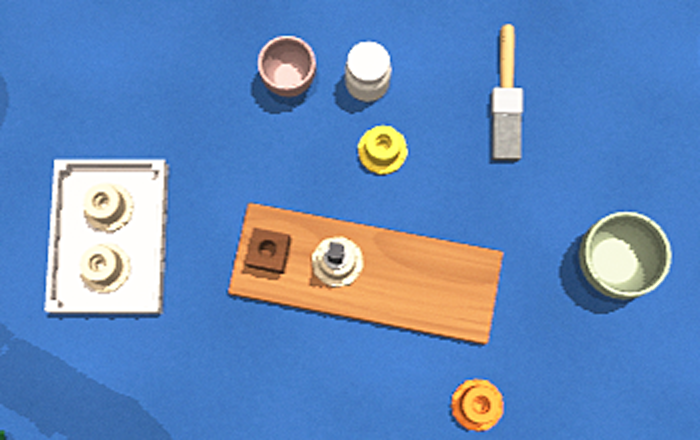

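Both tight holders stand upright in the crate, at (105,207) and (103,268) in the crop, rims at 51 mm. The gauge stands in holder 1 at (337,255), its top at 120 mm, which means fully home. The bystanders haven't moved, so I hand in.

```bash
python3 -c "
from plant import r
print(r.finish_job(), r.get_state()['clock'])"
```

```text
the job is handed in; nothing more can be done
the job is handed in; nothing more can be done
```

I tried the gauge in all three holders in order, and the job is handed in, at about 38 s on the robot's clock. The hand-in gives no verdict, so success is judged only from my own checks.

- **Trials:** Place 1 took the gauge fully home, with the collar on the rim at about 17 N. The holders at places 2 and 3 were tight: the gauge stopped about 14 mm in, at roughly 10 N and 13 N. All of these are well under the 40 N limit.
- **Gauge:** I left it standing in holder 1. Its top measured 120 mm above the table, the height for fully home, and its axis was within 1 mm of the holder's. That holder moved about 1 mm from its start.
- **Tight holders:** Both were lowered until they touched the crate floor and then released. They stand upright, about 42 mm either side of the crate centre, with rims at 51 mm as expected.
- **Everything else:** In the last picture the pots, the jar, the brush and the yellow and orange look-alikes appear where they started. The gripper was well clear.

None of the checks failed or disagreed. The repeat camera measurements differed by 1–2 mm, which is within the calibration.

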